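# Level the rocking sample stand, load the jar and slide it to the end station

### The job

The white sample stand rocks on the bench: turn its two yellow screw knobs clockwise until it stands level and firm with all four feet loaded (black pointers over the green lines). Then take the blue-capped jar out of its grey rack and set it gently, upright and released, between the two cheeks of the orange carrier; the rack and the cheeks each leave only one pair of the jar's faces free, so set it down on the bench on the way and take it again the other way. Finally push the carrier along its rail past the click to the station at the red stop, and leave the small beaker, the dish, the amber bottle and the measuring cylinder where they stand.

Things in the scene. Friction and masses are not known exactly. Their poses are not given: they have to be found in the camera images.
- stand: White plate 200 (x) by 320 (y) by 15 mm, top 45 mm above the bench, 3 kg, loose on 4 rubber feet. Origin: plate centre at bench level; y along the rail to the red stop, z up. Screw feet at x,y (-75,+130) near_left and (+75,-130) far_right mm; fixed feet at (-75,-130) near_right and (+75,+130) far_left, about whose diagonal it rocks up to 4 degrees while the screw feet are short.
- screw_near_left (a joint): Angle (rad) of the near_left knob, growing clockwise seen from above, 0 to 2.5; starts 0.3 to 0.7. Clockwise lowers foot and knob 6 mm per rad relative to the plate. At 1.6 the foot is as long as the fixed ones and the black pointer is over the green line. Pointer along the stand's +x at 0, about -y at 1.6. Turning takes 0.15 N m; it stays where left.
- screw_far_right (a joint): Same for the far_right knob. At 0 rad its pointer points along the stand's -x, at 1.6 rad about along its +y.
- grip_near_left (a point): Grip point on the axis of the near_left knob: an upright yellow bar 60 long, 16 thick, 32 mm high on a 52 mm disc. It lies 18 mm above the disc, 14 mm below the bar's top, about 36 mm above the plate when level; knob and plate may shift some mm as the stand rocks. x along the bar to the black pointer end, y across its thickness, z up.
- grip_far_right (a point): Same for the far_right knob.
- foot_near_left: Round rubber foot of the near_left screw, 32 mm in diameter, 10 mm high, springy by about 1 mm under its share of the weight. Origin: centre of its underside.
- foot_far_right: Rubber foot of the far_right screw, same form.
- foot_near_right: Fixed rubber foot, same form.
- foot_far_left: Fixed rubber foot, same form.
- carrier (a joint): Travel (m) of the orange carrier along the stand's +y: 0 at the start station, 0.09 at the red stop's station, end of travel 0.096. A click ridge is overcome on leaving the first station (by 0.015) and on entering the second (0.080 to 0.090), at about 5 to 8 N. It stays where it is left.
- seat (a point): Centre of the carrier's flat floor (56 in x by 86 mm in y), on top, 62 mm above the bench; the centre of the jar's underside goes here. Axes as the stand's. Upright cheeks 36 wide (x), 8 thick, 78 mm high at y = -37 and +37 mm (centres) leave 66 mm for the jar's 60 mm length; the -x and +x sides are open. Push on the outer face of the -y cheek (y = -41 mm).
- jar: Closed square sample jar, white with a blue cap of the same outline: 60 (its x) by 42 (its y) by 80 mm high, 0.15 to 0.35 kg. Origin: centre of its underside, z up. In the carrier its 60 mm length lies along the stand's y.
- rack: Grey fixed rack: base 120 (x) by 74 (y) by 6 mm; two walls 50 long (x), 8 thick, up to 88 mm above the bench, at y = -29 and +29 mm (centres), 4 mm from the jar's long sides; the jar's -x and +x end faces, 60 mm apart, are free. Origin: centre of the underside at bench level. The jar stands on the base, 6 mm above the bench, axes as the rack's.
- beaker_small: Glass beaker, 68 mm in diameter, 90 mm high. To be left alone.
- cylinder: Cream measuring cylinder, 32 mm in diameter on a 76 mm foot, 200 mm high. To be left alone.
- petri: Green dish, 90 mm in diameter, 16 mm high. To be left alone.
- reagent: Amber bottle with a black cap, 60 mm in diameter, 110 mm high. To be left alone.
Mind the look-alikes: they are no part of the job. What is shaped like the rack but turquoise is not meant. Leave any pink or turquoise look-alike of the jar alone.

How it is judged:
By the outcome, as a careful person would: the job done as asked, in the order asked, and still so for the second after the job is handed in, with the robot touching nothing.
It also fails if it takes over 72 s, if anything falls off the work surface, if the arm or the gripper's body presses on something with over 40 N, if the wrist force passes 120 N, or if a joint passes its speed limit or range.

### The arm

A 6-joint arm with a two-finger parallel gripper is mounted at the origin on the work surface. World frame = base frame: x ahead of the robot, y to its left, z up, the work surface at z = 0. Lengths are in mm, angles in rad, forces in N, time in s.
With the tool pointing down it reaches from about 350 to 725 mm from the base axis. Payload 6 kg.
Tool frame: the origin (TCP) lies midway between the tips of the shut fingers; the grasp point (between the pads) lies 19 mm behind it; z points along the fingers, y is the line along which they close (so a half turn about z gives the same grasp; the last joint's range is limited). The gripper opens to 85 mm and grips with 20 to 120 N. Pads are 22 mm wide; open, the fingers measure 114 mm over their backs; the gripper's body (76 mm by 85 mm) begins 54 mm behind the grasp point. The pads swing forward as they close: fully open they stand 13 mm farther back than shut.
Start: joints at [1.668, 0.04, 0.085, 0, -1.615, -0.334], TCP at [140.731, 583.24, 231.261] pointing down, gripper open.
Joint ranges: [-2.56, 2.56], [-1.29, 2.01], [-1.08, 1.49], [-3.29, 1.98], [-2.81, -0.18], [-2.99, 2.99]. Speed limits (rad/s): [2.57, 2.57, 3.01, 3.14, 3.14, 3.14].

### API

Orientations are given as a rotation vector (axis times angle).
In Python, from cell import * gives the robot as it stands.
- The arm moves only by the tool servo_tool, never from a script. Its argument "series" is a list of rows, each an object with "translation": the shift along the tool's x, y, z in mm, a list of three; "rotation": the turn, a rotation vector about the tool's x, y, z in degrees, a list of three. A call has 1 to 5 rows; each row is the pose to reach, as a shift and turn from the pose commanded when the call began, along the tool's axes at that moment; what a row does not reach only later rows make up. A row lasts 1/12 s, in which the tool goes at most 41.7 mm and 7.16 degrees, less where a joint would pass 70% of its speed; a pose out of reach is approached as far as the arm can. A call with a gripper value outside its range is refused whole. "claw" is the closure, from 0 (fully open) to 1 (shut), set as the call begins (left out, the last holds). The fingers move at their own pace and stop on an object; "force" is the grip in N (left out, the last holds). Time passes only in rows, so rows that repeat a pose let the fingers close. It gives the time, the measured TCP pose, the force and the opening at its end, in the units of the state.
- read_state(): the state, without advancing time (a new reading comes with each control period).
- grab_frame(name): name is "side" or "top"; returns a dict with "color" (420x560x3 uint8, red, green, blue), "mtx" (3x3 intrinsics, pixels), "dist_coeffs" ([k1, k2, p1, p2, k3] as OpenCV has them; the pictures are not rectified), "xyz" and "orientation" of the camera in the world. Camera axes: x right, y down, z forward; pixel columns grow to the right and rows downward; lengths in mm; the calibration is good to about 2 mm. A picture is of the moment at which its call begins. There is no depth.
- sign_off(): hands the job in, once; it reports no verdict.
Trained networks look in a picture, given as the dict that the camera call returned (one of the last four; its "shot" number tells which), for a name from the list of things; names that differ only in an ending like _2 or _b are one class to them, and where a whole thing is asked for, a point or a joint stands for the part that bears it (a point fixed in the world has none). Each returns a list of dicts, best first, with "p" (0 to 1); they miss things now and then, are a little off and sometimes report something else, mostly with a low value. They report only what shows in the picture. A call takes as long as a camera call. They do not tell look-alikes from the thing itself.
- look_for(picture, name): "point" ([x, y, z] in mm, in world coordinates, good to about 4 mm: the middle of the surface that is visible of it).
- landmark_of(picture, name): "point" ([x, y, z] in mm, in world coordinates, good to about 4 mm: a listed point, or the origin of a listed thing).
The state is a dict: "time": time; "joint_positions": joint angles; "joint_vel": joint speeds; "effort": joint torques, N m; "position": TCP position; "orientation": TCP orientation; "ft_force": force on the tool from outside, world axes, zero at the start; "ft_torque": the same for the moment, N m; "grip_width": opening from 0.0 (shut) to 1.0 (fully open).
Only numpy, scipy, OpenCV 4.12 (cv2) and the standard library are available. Lean on these libraries where they do the work, as an engineer would, in place of code of your own. Each camera call takes 0.05 s, during which the arm holds its last target. There are 200 camera calls.

## Working session

There is one attempt and no reset: what is moved stays moved. The work goes in short steps, Python scripts to look and compute and a tool call to move; the robot and the scene stay as the last step left them, time stands still between calls to the robot, and variables do not carry over. Pictures are saved under pics/ and viewed, on a budget of 10 in all, crops included, one or two more only if the job needs it, and the job is handed in when it is done.

Besides the shell and the picture viewer there is one more tool, called as a command line: name --argument value ..., lists and objects as JSON in quotes. servo_tool: Moves the arm, as the interface text tells. Its arguments: {"type":"object","properties":{"series":{"type":"array","items":{"type":"object","properties":{"translation":{"type":"array","items":{"type":"number"}},"rotation":{"type":"array","items":{"type":"number"}}}}},"claw":{"type":"number"},"force":{"type":"number"}},"required":["series"]}

```bash
ls; mkdir -p pics
cat > h.py <<'E'
from cell import *
import numpy as np, cv2
from scipy.spatial.transform import Rotation as R
def save(f,name): cv2.imwrite('pics/'+name,cv2.cvtColor(f,cv2.COLOR_RGB2BGR))
E
python3 - <<'E'
from h import *
s=read_state(); print({k:np.round(v,3).tolist() for k,v in s.items()})
fs={n:grab_frame(n) for n in('side','top')}
for n,f in fs.items():
    print(n,np.round(f['xyz'],1),f['orientation'],f['mtx'].tolist() if hasattr(f['mtx'],'tolist') else f['mtx'],f['dist_coeffs'])
    save(f['color'],n+'0.png')
    for t in ['stand','jar','rack','seat','grip_near_left','grip_far_right','carrier','screw_near_left','foot_near_right','foot_far_left','foot_near_left','foot_far_right','beaker_small','cylinder','petri','reagent']:
        try:
            print(t,[(np.round(d['point']).tolist(),round(d['p'],2)) for d in landmark_of(f,t)][:4])
        except Exception as e: print(t,e)
E
```

```text
pics
{'time': 0.0, 'joint_positions': [1.668, 0.041, 0.084, -0.0, -1.615, -0.334], 'joint_vel': [0.002, -0.0, 0.0, 0.001, -0.001, -0.0], 'effort': [0.0, -36.82, 34.742, 6.933, -0.005, -0.0], 'position': [140.576, 582.975, 230.279], 'orientation': [3.118, -0.371, -0.0], 'ft_force': [-0.94, 0.326, 0.208], 'ft_torque': [0.021, 0.007, -0.034], 'grip_width': 1.0}
side [408.7 834.6 978. ] [-0.19008062  2.86627225 -1.1507033 ] [[501.9189929942439, 0.0, 275.2597136329585], [0.0, 501.9189929942439, 209.40733261689732], [0.0, 0.0, 1.0]] [0.01792327 0.         0.         0.         0.        ]
stand [([587.0, -106.0, -4.0], 0.63)]
jar [([577.0, 281.0, 2.0], 0.95), ([670.0, 392.0, 1.0], 0.73), ([502.0, -418.0, -3.0], 0.66), ([589.0, 136.0, 2.0], 0.61)]
rack [([576.0, 281.0, -0.0], 0.96), ([301.0, 264.0, -2.0], 0.95), ([345.0, 63.0, -1.0], 0.58)]
seat [([577.0, 279.0, 4.0], 0.43), ([444.0, 412.0, 2.0], 0.26)]
grip_near_left [([488.0, 5.0, 84.0], 0.82), ([577.0, 280.0, 2.0], 0.6)]
grip_far_right [([685.0, -228.0, 81.0], 0.87)]
carrier it knows: beaker_small, cylinder, foot_far_left, foot_far_right
[... 1192 characters left out ...]
 0.87)]
grip_far_right [([680.0, -228.0, 84.0], 0.91)]
carrier it knows: beaker_small, cylinder, foot_far_left, foot_far_right, foot_near_left, foot_near_right, grip_far_right, grip_near_left, jar, petri, rack, reagent, seat, stand
screw_near_left it knows: beaker_small, cylinder, foot_far_left, foot_far_right, foot_near_left, foot_near_right, grip_far_right, grip_near_left, jar, petri, rack, reagent, seat, stand
foot_near_right [([441.0, 419.0, -2.0], 0.58)]
foot_far_left []
foot_near_left [([496.0, 4.0, 84.0], 0.49)]
foot_far_right []
beaker_small [([721.0, 183.0, 2.0], 0.63)]
cylinder [([633.0, -428.0, 2.0], 0.6)]
petri [([442.0, 421.0, -2.0], 0.9)]
reagent [([502.0, -416.0, -1.0], 0.76)]
```

View pics/side0.png

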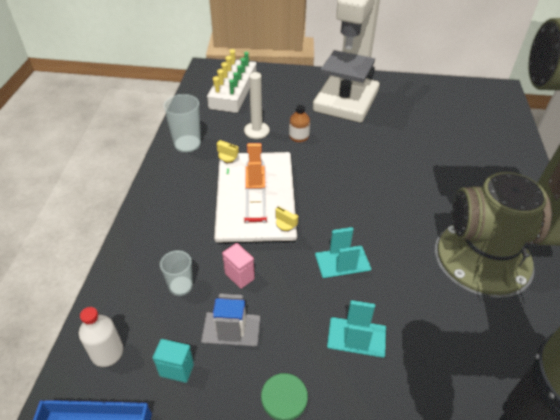

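View pics/top0.png

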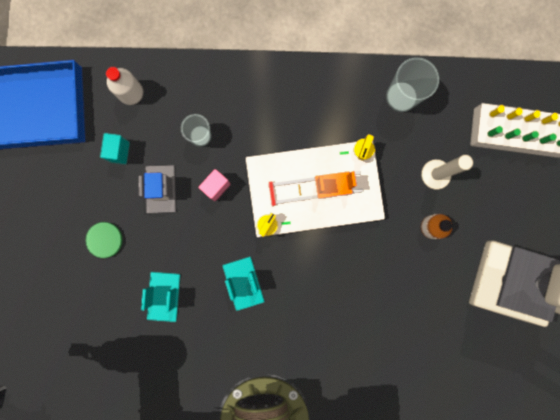

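Top view: the blue-capped jar is at (153,186) in the grey rack at (160,189). The pink (214,185) and turquoise (115,149) jars are look-alikes, and so are the turquoise racks at (161,297) and (243,284). On the stand the knobs are near_left at (268,224) and far_right at (365,148), the carrier is at (335,185) and the red stop at (271,192). I'll confirm with an enlarged crop and measure.

```bash
cat >> h.py <<'E'
def Rc(f): return R.from_rotvec(f['orientation']).as_matrix()
def plane(f,px,z):
    u=cv2.undistortPoints(np.array(px,float).reshape(-1,1,2),np.array(f['mtx']),np.array(f['dist_coeffs'])).reshape(-1,2)
    d=np.c_[u,np.ones(len(u))]@Rc(f).T; c=np.array(f['xyz'])
    return c+d*((z-c[2])/d[:,2])[:,None]
def proj(f,p):
    r=Rc(f).T
    return cv2.projectPoints(np.array(p,float).reshape(-1,1,3),cv2.Rodrigues(r)[0],-r@np.array(f['xyz']),np.array(f['mtx']),np.array(f['dist_coeffs']))[0].reshape(-1,2)
def mask(f,lo,hi,box=None):
    m=cv2.inRange(cv2.cvtColor(f['color'],cv2.COLOR_RGB2HSV),lo,hi)
    if box: 
        k=np.zeros_like(m); x0,y0,x1,y1=box; k[y0:y1,x0:x1]=1; m=m*k
    return m
def rect(f,m,z):
    c=max(cv2.findContours(m,0,cv2.CHAIN_APPROX_NONE)[0],key=cv2.contourArea)
    w=plane(f,c.reshape(-1,2),z)[:,:2].astype(np.float32)
    return cv2.minAreaRect(w)
E
python3 - <<'E'
from h import *
t=grab_frame('top'); s=grab_frame('side')
A=cv2.resize(t['color'][135:245,240:390],(600,440),interpolation=3)
B=cv2.resize(t['color'][160:220,130:180],(200,240),interpolation=3)
C=cv2.resize(s['color'][280:350,195:265],(200,200),interpolation=3)
im=np.zeros((440,800,3),np.uint8); im[:,:600]=A; im[:240,600:]=B; im[240:,600:]=C
save(im,'crop1.png')
for f,n,bj,bs in((t,'top',(135,160,175,215),(235,130,395,245)),(s,'side',(200,290,265,345),(205,145,305,250))):
    print(n,'jar cap',rect(f,mask(f,(105,120,60),(125,255,255),bj),86))
    print('plate',rect(f,mask(f,(0,0,140),(180,70,255),bs),45))
    print('orange',rect(f,mask(f,(5,150,100),(16,255,255),bs),100))
    print('yellow')
    m=mask(f,(20,120,100),(34,255,255),bs)
    for c in cv2.findContours(m,0,cv2.CHAIN_APPROX_NONE)[0]:
        if cv2.contourArea(c)>20: print(cv2.minAreaRect(plane(f,c.reshape(-1,2),92)[:,:2].astype(np.float32)), c.reshape(-1,2).mean(0))
    print('rack',rect(f,mask(f,(0,0,70),(180,70,150),(bj[0]-5,bj[1]-5,bj[2]+5,bj[3]+5)),6))
    print('red',[plane(f,c.reshape(-1,2).mean(0),60)[0] for c in cv2.findContours(mask(f,(172,120,60),(180,255,255),bs),0,1)[0] if cv2.contourArea(c)>10])
E
```

```text
top jar cap ((576.06298828125, 279.8906555175781), (59.867305755615234, 43.06426239013672), 2.2669224739074707)
plate ((585.4468994140625, -108.42193603515625), (202.00596618652344, 320.7185974121094), 9.557766914367676)
orange ((588.2857055664062, -154.52220153808594), (51.48307418823242, 92.65560150146484), 9.723169326782227)
yellow
((488.2577819824219, 5.5576171875), (49.89350891113281, 48.54792022705078), 17.378141403198242) [267.09375 224.71875]
((680.7037353515625, -220.16067504882812), (59.21751403808594, 50.91368103027344), 9.459098815917969) [364.89552239 146.58208955]
rack ((576.7703247070312, 283.6392822265625), (124.2049789428711, 79.74668884277344), 3.7146456241607666)
red []
side jar cap ((577.9442138671875, 280.6822814941406), (62.81942367553711, 43.94522476196289), 2.2120156288146973)
plate ((585.6810302734375, -105.46395874023438), (204.9148712158203, 335.7513122558594), 9.415743827819824)
orange ((591.8699340820312, -152.76620483398438), (41.924137115478516, 167.777587890625), 9.763837814331055)
yellow
((487.2166442871094, 21.086795806884766), (50.76996612548828, 71.73807525634766), 7.482856750488281) [285.6875   218.703125]
((678.5823974609375, -200.70216369628906), (57.106689453125, 67.87638092041016), 7.731459140777588) [226.91525424 151.44067797]
rack ((585.6041870117188, 249.46868896484375), (174.43072509765625, 163.53684997558594), 7.591307640075684)
red []
```

View pics/crop1.png

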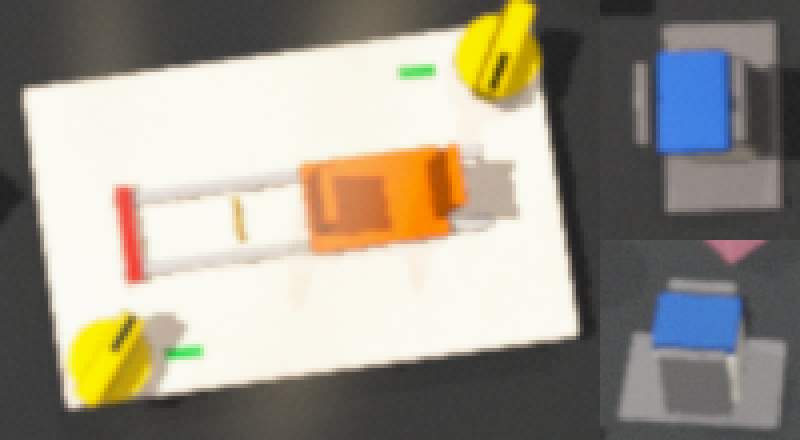

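The crop confirms it: the jar has a blue cap and stands in the grey rack (world ~577,280, yaw ~2°). The stand's yaw is ~9.5°, and the pointers are at ~0.67 rad (near_left) and ~0.52 rad (far_right). I'll move above near_left.

servo_tool --series '[{"translation":[24,24,3]},{"translation":[48,48,7]},{"translation":[72,72,10]},{"translation":[96,96,14]},{"translation":[119,120,17]}]' --claw 0.4 --force 40

```text
$.series[0]: bad value
```

servo_tool --series '[{"translation":[24,24,3]},{"translation":[48,48,7]},{"translation":[72,72,10]},{"translation":[96,96,14]},{"translation":[119,120,17]}]'

```text
$.series[0]: bad value
```

servo_tool --series '[{"translation":[24,24,3]},{"translation":[48,48,7]},{"translation":[72,72,10]},{"translation":[96,96,14]},{"translation":[119,120,17]}]'

```text
$.series[0]: bad value
```

servo_tool --series '[{"translation":[24,24,3],"rotation":[0,0,3]},{"translation":[48,48,7],"rotation":[0,0,6]},{"translation":[72,72,10],"rotation":[0,0,9]},{"translation":[96,96,14],"rotation":[0,0,12]},{"translation":[119,119,17],"rotation":[0,0,15.4]}]'

```text
time: 2.02
position: [229.1, 438.1, 214.1]
orientation: [-3.041, 0.789, -0.0]
ft_force: [-0.2, -0.2, 1.0]
grip_width: 0.999
```

servo_tool --series '[{"translation":[29,17,4],"rotation":[0,0,0]},{"translation":[58,34,8],"rotation":[0,0,0]},{"translation":[88,50,13],"rotation":[0,0,0]},{"translation":[117,67,17],"rotation":[0,0,0]},{"translation":[146,84,21],"rotation":[0,0,0]}]' --claw 0.4 --force 40

```text
time: 2.43
position: [316.0, 294.0, 193.3]
orientation: [-3.041, 0.785, -0.0]
ft_force: [1.1, -0.2, 0.4]
grip_width: 0.598
```

servo_tool --series '[{"translation":[29,17,4],"rotation":[0,0,0]},{"translation":[58,34,8],"rotation":[0,0,0]},{"translation":[88,50,13],"rotation":[0,0,0]},{"translation":[117,67,17],"rotation":[0,0,0]},{"translation":[146,84,21],"rotation":[0,0,0]}]'

```text
time: 2.85
position: [403.1, 149.7, 172.5]
orientation: [-3.041, 0.785, -0.001]
ft_force: [0.4, 1.5, 0.4]
grip_width: 0.604
```

servo_tool --series '[{"translation":[29,17,4],"rotation":[0,0,0]},{"translation":[58,34,8],"rotation":[0,0,0]},{"translation":[88,50,13],"rotation":[0,0,0]},{"translation":[117,67,17],"rotation":[0,0,0]},{"translation":[146,83,21],"rotation":[0,0,0]}]'

```text
time: 3.27
position: [490.8, 6.1, 151.4]
orientation: [-3.041, 0.786, -0.001]
ft_force: [0.5, 0.9, 0.4]
grip_width: 0.601
```

servo_tool --series '[{"translation":[0,0,25],"rotation":[0,0,0]},{"translation":[0,0,50],"rotation":[0,0,0]},{"translation":[0,0,65],"rotation":[0,0,0]},{"translation":[0,0,75],"rotation":[0,0,0]},{"translation":[0,0,79],"rotation":[0,0,0]}]'

```text
time: 3.68
position: [489.5, 7.7, 70.8]
orientation: [3.041, -0.786, -0.003]
ft_force: [-0.2, -0.6, 0.2]
grip_width: 0.601
```

servo_tool --series '[{"translation":[0,0,0],"rotation":[0,0,0]},{"translation":[0,0,0],"rotation":[0,0,0]},{"translation":[0,0,0],"rotation":[0,0,0]},{"translation":[0,0,0],"rotation":[0,0,0]},{"translation":[0,0,0],"rotation":[0,0,0]}]' --claw 1 --force 40

```text
time: 4.1
position: [489.9, 6.8, 73.7]
orientation: [3.039, -0.786, 0.001]
ft_force: [-2.8, -6.1, 2.3]
grip_width: 0.175
```

servo_tool --series '[{"translation":[0,0,0.5],"rotation":[0,0,4]},{"translation":[0,0,1],"rotation":[0,0,8]},{"translation":[0,0,1.5],"rotation":[0,0,12]},{"translation":[0,0,2],"rotation":[0,0,16]},{"translation":[0,0,2],"rotation":[0,0,20]}]'

```text
time: 4.52
position: [490.4, 7.1, 71.8]
orientation: [2.856, -1.306, 0.003]
ft_force: [-1.5, -5.9, 0.1]
grip_width: 0.182
```

servo_tool --series '[{"translation":[0,0,0.5],"rotation":[0,0,4]},{"translation":[0,0,1],"rotation":[0,0,8]},{"translation":[0,0,1.5],"rotation":[0,0,12]},{"translation":[0,0,2],"rotation":[0,0,16]},{"translation":[0,0,2],"rotation":[0,0,20]}]'

```text
time: 4.93
position: [491.1, 7.3, 70.5]
orientation: [-2.586, 1.782, -0.005]
ft_force: [0.4, -3.9, 1.9]
grip_width: 0.179
```

servo_tool --series '[{"translation":[0,0,0.3],"rotation":[0,0,4]},{"translation":[0,0,0.6],"rotation":[0,0,8]},{"translation":[0,0,1],"rotation":[0,0,11]},{"translation":[0,0,1],"rotation":[0,0,13.2]},{"translation":[0,0,1],"rotation":[0,0,13.2]}]'

```text
time: 5.35
position: [491.7, 7.3, 69.8]
orientation: [-2.365, 2.065, -0.006]
ft_force: [2.4, -5.6, 4.1]
grip_width: 0.179
```

Run:
```python
from h import *
s=read_state(); m=R.from_rotvec(s['orientation']).as_matrix()
print(s['position'],np.degrees(np.arctan2(m[1,0],m[0,0])),s['ft_force'],s['ft_torque'],s['joint_positions'])
```

```text
[491.68028906   7.27066954  69.81082965] -82.22920855707487 [ 2.43766841 -5.60425403  4.09999615] [-1.69296644 -0.67925484 -0.10428804] [ 0.42817379 -0.22008081 -0.45460643  0.00307763 -1.33290169 -0.29326425]
```

servo_tool --series '[{"translation":[0,0,0],"rotation":[0,0,0]},{"translation":[0,0,0],"rotation":[0,0,0]},{"translation":[0,0,0],"rotation":[0,0,0]},{"translation":[0,0,-25],"rotation":[0,0,0]},{"translation":[0,0,-60],"rotation":[0,0,0]}]' --claw 0.4

```text
time: 5.77
position: [487.9, 7.8, 124.3]
orientation: [2.364, -2.06, -0.007]
ft_force: [0.8, 0.6, 1.0]
grip_width: 0.602
```

servo_tool --series '[{"translation":[5,-3,-36],"rotation":[0,0,-6.6]},{"translation":[35,-21,-40],"rotation":[0,0,-13.2]},{"translation":[66,-40,-40],"rotation":[0,0,-20]},{"translation":[97,-58,-40],"rotation":[0,0,-26.6]},{"translation":[129,-78,-40],"rotation":[0,0,-33]}]'

```text
time: 6.18
position: [585.9, -110.0, 167.6]
orientation: [-2.861, 1.296, -0.001]
ft_force: [1.1, 1.7, 0.6]
grip_width: 0.603
```

servo_tool --series '[{"translation":[30,1,0],"rotation":[0,0,-6]},{"translation":[60,2,0],"rotation":[0,0,-12]},{"translation":[90,3,0],"rotation":[0,0,-18]},{"translation":[120,4,0],"rotation":[0,0,-24]},{"translation":[151,4.5,0],"rotation":[0,0,-28.7]}]'

```text
time: 6.6
position: [681.1, -227.3, 166.8]
orientation: [-3.093, 0.549, 0.001]
ft_force: [0.6, -0.0, 0.5]
grip_width: 0.603
```

```bash
cat >> h.py <<'E'
def st():
    s=read_state(); m=R.from_rotvec(s['orientation']).as_matrix()
    print('t',round(s['time'],2),np.round(s['position'],1),'th',np.round(np.degrees(np.arctan2(m[1,0],m[0,0])),1),'z',np.round(m[:,2],3),'F',np.round(s['ft_force'],1),'w',round(s['grip_width']*85,1),'j',np.round(s['joint_positions'],2))
E
python3 - <<'E'
from h import *
f=grab_frame('side');
for n in ['grip_far_right','grip_near_left','stand']: print(n,[(np.round(d['point']).tolist(),round(d['p'],2)) for d in landmark_of(f,n)][:2])
t=grab_frame('top')
A=cv2.resize(t['color'][135:245,240:390],(600,440),interpolation=3)
C=cv2.resize(f['color'][140:250,200:310],(440,440),interpolation=3)[:,:200]
save(np.hstack([A,C]),'crop2.png'); st()
E
```

```text
grip_far_right [([685.0, -230.0, 81.0], 0.75)]
grip_near_left []
stand [([589.0, -108.0, -3.0], 0.76)]
t 6.85 [ 680.2 -226.1  166.7] th -20.5 z [-0.001  0.    -1.   ] F [-0.4 -0.  -0.5] w 50.9 j [-0.04  0.35  0.33 -0.   -1.54  1.26]
```

View pics/crop2.png

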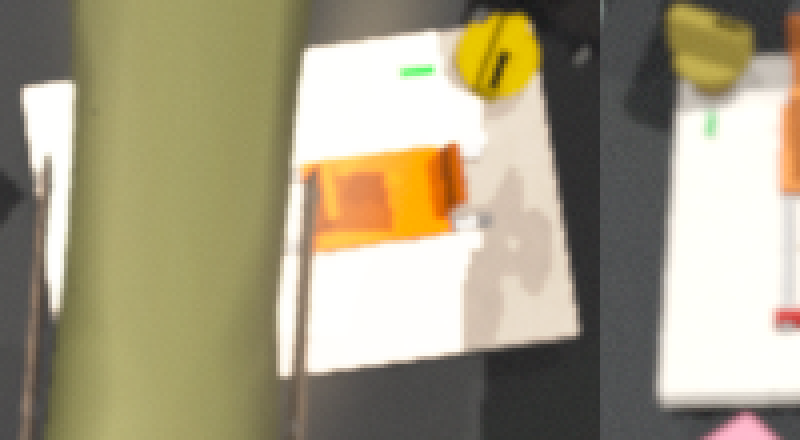

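servo_tool --series '[{"translation":[1,0.5,30],"rotation":[0,0,0]},{"translation":[2.5,1,60],"rotation":[0,0,0]},{"translation":[2.5,1,80],"rotation":[0,0,0]},{"translation":[2.5,1,91],"rotation":[0,0,0]},{"translation":[2.5,1,95],"rotation":[0,0,0]}]'

```text
time: 7.27
position: [681.3, -227.1, 70.9]
orientation: [-3.092, 0.557, 0.003]
ft_force: [0.0, 0.1, 0.4]
grip_width: 0.594
```

servo_tool --series '[{"translation":[0,0,0],"rotation":[0,0,0]},{"translation":[0,0,0],"rotation":[0,0,0]},{"translation":[0,0,0],"rotation":[0,0,0]},{"translation":[0,0,0],"rotation":[0,0,0]},{"translation":[0,0,0],"rotation":[0,0,0]}]' --claw 1 --force 40

```text
time: 7.68
position: [683.6, -228.0, 74.4]
orientation: [-3.091, 0.557, -0.006]
ft_force: [2.0, 1.9, 3.3]
grip_width: 0.179
```

servo_tool --series '[{"translation":[0,0,0.5],"rotation":[0,0,4]},{"translation":[0,0,1],"rotation":[0,0,8]},{"translation":[0,0,1.5],"rotation":[0,0,12]},{"translation":[0,0,1.5],"rotation":[0,0,16]},{"translation":[0,0,1.5],"rotation":[0,0,20]}]'

```text
time: 8.1
position: [683.3, -228.2, 72.8]
orientation: [-2.946, 1.091, -0.005]
ft_force: [-0.1, 1.8, 2.5]
grip_width: 0.177
```

Force stays small, so I'll continue: 41.7° more.

servo_tool --series '[{"translation":[0,0,0.5],"rotation":[0,0,4.5]},{"translation":[0,0,0.5],"rotation":[0,0,9]},{"translation":[0,0,1],"rotation":[0,0,13.5]},{"translation":[0,0,1.5],"rotation":[0,0,18]},{"translation":[0,0,1.5],"rotation":[0,0,22]}]'

```text
time: 8.52
position: [682.8, -228.2, 71.7]
orientation: [-2.684, 1.633, -0.003]
ft_force: [-1.4, 3.1, 6.6]
grip_width: 0.177
```

servo_tool --series '[{"translation":[0,0,0.5],"rotation":[0,0,5]},{"translation":[0,0,0.5],"rotation":[0,0,10]},{"translation":[0,0,1],"rotation":[0,0,15]},{"translation":[0,0,1],"rotation":[0,0,19.7]},{"translation":[0,0,1],"rotation":[0,0,19.7]}]'

```text
time: 8.93
position: [682.3, -228.2, 70.9]
orientation: [2.364, -2.069, 0.002]
ft_force: [-4.2, 3.5, 8.2]
grip_width: 0.177
```

```bash
python3 -c "
from h import *
st()"
```

```text
t 8.93 [ 682.3 -228.2   70.9] th -82.4 z [ 0.001 -0.001 -1.   ] F [-4.2  3.5  8.2] w 15.0 j [-0.05  0.39  0.19  0.   -1.38  0.18]
```

servo_tool --series '[{"translation":[0,0,0],"rotation":[0,0,0]},{"translation":[0,0,0],"rotation":[0,0,0]},{"translation":[0,0,0],"rotation":[0,0,0]},{"translation":[0,0,-25],"rotation":[0,0,0]},{"translation":[0,0,-60],"rotation":[0,0,0]}]' --claw 0.4

```text
time: 9.35
position: [680.1, -227.8, 123.6]
orientation: [2.364, -2.062, -0.012]
ft_force: [0.9, -0.4, 0.1]
grip_width: 0.604
```

servo_tool --series '[{"translation":[-4,0,-38],"rotation":[0,0,0]},{"translation":[-40,3,-40],"rotation":[0,0,0]},{"translation":[-80,6,-40],"rotation":[0,0,0]},{"translation":[-120,8,-40],"rotation":[0,0,0]},{"translation":[-160,11,-40],"rotation":[0,0,0]}]' --claw 0

```text
time: 9.77
position: [649.0, -70.1, 168.1]
orientation: [2.367, -2.066, -0.0]
ft_force: [1.3, -0.6, 0.5]
grip_width: 0.998
```

servo_tool --series '[{"translation":[-40,3,0],"rotation":[0,0,0]},{"translation":[-80,6,0],"rotation":[0,0,0]},{"translation":[-120,8,0],"rotation":[0,0,0]},{"translation":[-160,11,0],"rotation":[0,0,0]},{"translation":[-200,14,0],"rotation":[0,0,0]}]'

```text
time: 10.18
position: [607.8, 126.6, 168.3]
orientation: [2.368, -2.065, 0.0]
ft_force: [0.9, 0.5, -0.4]
grip_width: 1.0
```

servo_tool --series '[{"translation":[-35,3,0],"rotation":[0,0,1.5]},{"translation":[-70,5,0],"rotation":[0,0,3]},{"translation":[-105,7,0],"rotation":[0,0,4.5]},{"translation":[-140,9,0],"rotation":[0,0,5.5]},{"translation":[-157,11,0],"rotation":[0,0,5.5]}]'

```text
time: 10.6
position: [575.1, 282.2, 167.7]
orientation: [2.267, -2.174, -0.001]
ft_force: [0.3, -0.5, -0.2]
grip_width: 0.997
```

Run:
```python
from h import *
f=grab_frame('side'); t=grab_frame('top')
for n in ['jar','rack']:
  for g in (f,t): print(n,[(np.round(d['point']).tolist(),round(d['p'],2)) for d in landmark_of(g,n)][:3])
A=cv2.resize(t['color'][140:245,240:390],(600,420),interpolation=3)
C=cv2.resize(f['color'][140:245,205:305],(400,420),interpolation=3)
save(cv2.resize(np.hstack([A,C]),(800,336),interpolation=3),'crop3.png'); st()
print(rect(t,mask(t,(0,0,140),(180,70,255),(235,130,395,245)),45))
```

```text
jar [([589.0, 138.0, 1.0], 0.64), ([667.0, 387.0, 3.0], 0.63), ([577.0, 279.0, 6.0], 0.6)]
jar [([587.0, 136.0, -0.0], 0.97), ([576.0, 280.0, 7.0], 0.91), ([672.0, 386.0, -0.0], 0.51)]
rack [([344.0, 63.0, 1.0], 0.66), ([301.0, 265.0, -2.0], 0.63), ([576.0, 282.0, -2.0], 0.55)]
rack [([340.0, 68.0, 0.0], 0.95), ([307.0, 264.0, -4.0], 0.59), ([578.0, 279.0, 1.0], 0.57)]
t 10.9 [576.6 277.9 168.3] th -87.7 z [ 0. -0. -1.] F [-0.6  0.4  0.4] w 84.8 j [ 0.76  0.15  0.09  0.   -1.51 -0.72]
((585.4959106445312, -108.45552062988281), (202.77781677246094, 321.4791259765625), 9.555560111999512)
```

View pics/crop3.png

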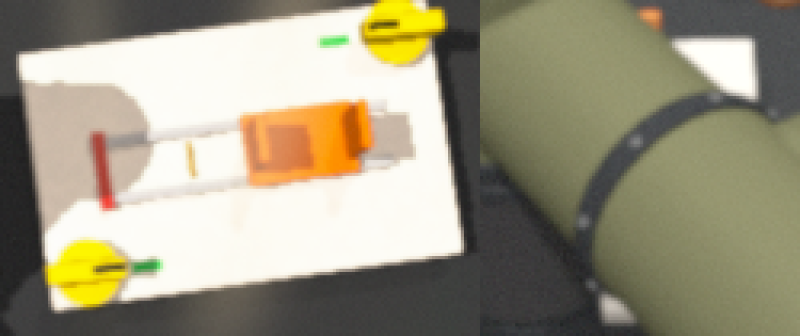

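Both pointers sit over the green lines (near_left ~(145,267), far_right ~(335,40) in the crop). The plate is square at yaw 9.55° and hasn't moved. Next I'll grasp the jar by its end faces.

servo_tool --series '[{"translation":[-2,0,35],"rotation":[0,0,0]},{"translation":[-2,0,70],"rotation":[0,0,0]},{"translation":[-2,0,100],"rotation":[0,0,0]},{"translation":[-2,0,122],"rotation":[0,0,0]},{"translation":[-2,0,132],"rotation":[0,0,0]}]'

```text
time: 11.32
position: [574.8, 278.5, 32.2]
orientation: [2.26, -2.174, -0.002]
ft_force: [-0.3, 0.3, 0.5]
grip_width: 1.001
```

servo_tool --series '[{"translation":[0,0,0],"rotation":[0,0,0]},{"translation":[0,0,0],"rotation":[0,0,0]},{"translation":[0,0,0],"rotation":[0,0,0]},{"translation":[0,0,0],"rotation":[0,0,0]},{"translation":[0,0,0],"rotation":[0,0,0]}]' --claw 1 --force 35

```text
time: 11.73
position: [577.1, 281.5, 38.5]
orientation: [-2.264, 2.174, -0.001]
ft_force: [0.6, 0.1, 3.2]
grip_width: 0.7
```

servo_tool --series '[{"translation":[0,0,-3],"rotation":[0,0,0]},{"translation":[0,0,-8],"rotation":[0,0,0]},{"translation":[0,0,-16],"rotation":[0,0,0]},{"translation":[0,0,-28],"rotation":[0,0,0]},{"translation":[0,0,-45],"rotation":[0,0,0]}]'

```text
time: 12.15
position: [575.4, 280.7, 81.1]
orientation: [2.264, -2.174, -0.001]
ft_force: [-0.0, -0.3, -3.1]
grip_width: 0.696
```

servo_tool --series '[{"translation":[0,0,-20],"rotation":[0,0,0]},{"translation":[0,0,-42],"rotation":[0,0,0]},{"translation":[5,8,-58],"rotation":[0,0,0]},{"translation":[20,30,-60],"rotation":[0,0,0]},{"translation":[36,52,-60],"rotation":[0,0,0]}]'

```text
time: 12.57
position: [525.9, 243.2, 143.9]
orientation: [-2.264, 2.173, -0.001]
ft_force: [-0.5, 0.4, -2.1]
grip_width: 0.699
```

servo_tool --series '[{"translation":[16,23,5],"rotation":[0,0,0]},{"translation":[32,46,20],"rotation":[0,0,0]},{"translation":[45,65,45],"rotation":[0,0,0]},{"translation":[50,72,70],"rotation":[0,0,0]},{"translation":[50,72,90],"rotation":[0,0,0]}]'

```text
time: 12.98
position: [454.3, 189.2, 51.3]
orientation: [-2.265, 2.175, 0.001]
ft_force: [0.9, 1.0, -3.2]
grip_width: 0.7
```

servo_tool --series '[{"translation":[0,0,7],"rotation":[0,0,0]},{"translation":[0,0,12],"rotation":[0,0,0]},{"translation":[0,0,15],"rotation":[0,0,0]},{"translation":[0,0,17.5],"rotation":[0,0,0]},{"translation":[0,0,18.5],"rotation":[0,0,0]}]'

```text
time: 13.4
position: [456.3, 190.5, 33.6]
orientation: [-2.266, 2.175, -0.001]
ft_force: [0.4, 0.5, -3.5]
grip_width: 0.695
```

```bash
python3 -c "
from h import *
st()"
```

```text
t 13.4 [456.3 190.5  33.6] th -87.7 z [ 0.001  0.001 -1.   ] F [ 0.4  0.5 -3.5] w 59.0 j [ 0.8  -0.18 -0.49  0.   -1.26 -0.76]
```

servo_tool --series '[{"translation":[0,0,0.7],"rotation":[0,0,0]},{"translation":[0,0,1.4],"rotation":[0,0,0]},{"translation":[0,0,2],"rotation":[0,0,0]},{"translation":[0,0,2],"rotation":[0,0,0]}]'

```text
time: 13.73
position: [456.2, 190.4, 32.4]
orientation: [-2.266, 2.175, -0.001]
ft_force: [-4.6, -0.3, 4.6]
grip_width: 0.699
```

servo_tool --series '[{"translation":[0,0,0],"rotation":[0,0,0]},{"translation":[0,0,0],"rotation":[0,0,0]},{"translation":[0,0,0],"rotation":[0,0,0]},{"translation":[0,0,-15],"rotation":[0,0,0]},{"translation":[0,0,-50],"rotation":[0,0,0]}]' --claw 0

```text
time: 14.15
position: [453.2, 188.4, 76.5]
orientation: [2.259, -2.17, -0.003]
ft_force: [0.5, 0.9, -0.5]
grip_width: 1.001
```

servo_tool --series '[{"translation":[0,0,-35],"rotation":[0,0,0]},{"translation":[0,0,-40],"rotation":[0,0,-7]},{"translation":[0,0,-40],"rotation":[0,0,-14]},{"translation":[0,0,-40],"rotation":[0,0,-21]},{"translation":[0,0,-40],"rotation":[0,0,-28]}]'

```text
time: 14.57
position: [455.9, 190.1, 121.1]
orientation: [-2.729, 1.554, -0.001]
ft_force: [-0.2, 0.7, -0.2]
grip_width: 1.001
```

servo_tool --series '[{"translation":[0,0,0],"rotation":[0,0,-7]},{"translation":[0,0,0],"rotation":[0,0,-14]},{"translation":[0,0,0],"rotation":[0,0,-21]},{"translation":[0,0,0],"rotation":[0,0,-28]},{"translation":[0,0,0],"rotation":[0,0,-35]}]'

```text
time: 14.98
position: [455.8, 190.0, 120.9]
orientation: [-3.071, 0.662, -0.001]
ft_force: [0.3, -0.6, -0.3]
grip_width: 0.999
```

servo_tool --series '[{"translation":[0,0,0],"rotation":[0,0,-7]},{"translation":[0,0,0],"rotation":[0,0,-14]},{"translation":[0,0,0],"rotation":[0,0,-21]},{"translation":[0,0,0],"rotation":[0,0,-27]},{"translation":[0,0,0],"rotation":[0,0,-27]}]'

```text
time: 15.4
position: [455.8, 190.0, 120.8]
orientation: [3.141, 0.07, 0.0]
ft_force: [0.0, 0.1, 0.4]
grip_width: 0.998
```

Run:
```python
from h import *
st(); t=grab_frame('top'); f=grab_frame('side')
for g in (t,f): 
  print([(np.round(d['point']).tolist(),round(d['p'],2)) for d in landmark_of(g,'jar')][:4])
  try: print(rect(g,mask(g,(105,120,60),(125,255,255),(160,160,400,400)),80), mask(g,(105,120,60),(125,255,255),(160,160,400,400)).sum()/255)
  except Exception as e: print(e)
print(proj(t,[456,190,80]),proj(f,[456,190,80]))
save(f['color'],'side4.png')
```

```text
t 15.4 [455.8 190.  120.8] th 2.5 z [ 0. -0. -1.] F [0.  0.1 0.4] w 84.8 j [ 0.8  -0.24 -0.37  0.   -1.43  0.81]
[([587.0, 140.0, -2.0], 0.95), ([669.0, 385.0, 1.0], 0.87), ([456.0, 193.0, 2.0], 0.51)]
((432.0307312011719, 180.5216522216797), (14.242342948913574, 23.8142147064209), 1.5041089057922363) 115.0
[([670.0, 387.0, 2.0], 0.97), ([455.0, 189.0, -1.0], 0.95), ([590.0, 138.0, 4.0], 0.82)]
((455.9602355957031, 191.58595275878906), (62.64160919189453, 46.300079345703125), 4.2693963050842285) 372.0
[[189.35562681 236.80856108]] [[291.73006436 280.37747398]]
```

View pics/side4.png

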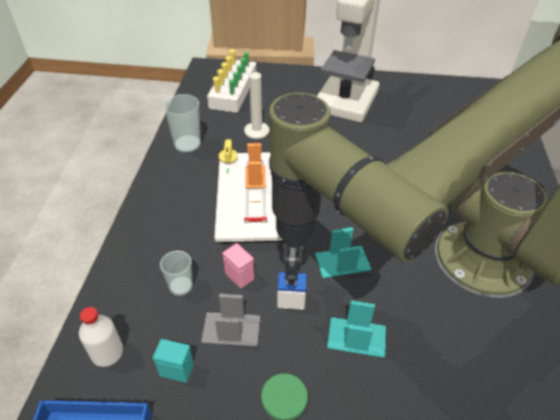

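servo_tool --series '[{"translation":[0,-0.5,30],"rotation":[0,0,0]},{"translation":[0,-0.5,55],"rotation":[0,0,0]},{"translation":[0,-0.5,73],"rotation":[0,0,0]},{"translation":[0,-0.5,82],"rotation":[0,0,0]},{"translation":[0,-0.5,85],"rotation":[0,0,0]}]'

```text
time: 16.02
position: [455.0, 189.9, 34.2]
orientation: [3.139, 0.062, -0.003]
ft_force: [0.5, 0.1, -0.4]
grip_width: 1.001
```

servo_tool --series '[{"translation":[0,0,0],"rotation":[0,0,0]},{"translation":[0,0,0],"rotation":[0,0,0]},{"translation":[0,0,0],"rotation":[0,0,0]},{"translation":[0,0,0],"rotation":[0,0,0]},{"translation":[0,0,0],"rotation":[0,0,0]}]' --claw 1 --force 35

```text
time: 16.43
position: [456.4, 190.9, 37.3]
orientation: [-3.14, -0.064, -0.003]
ft_force: [-1.0, -0.4, 5.1]
grip_width: 0.49
```

```bash
python3 -c "
from h import *
st()"
```

```text
t 16.43 [456.4 190.9  37.3] th 2.3 z [ 0.002  0.001 -1.   ] F [-1.  -0.4  5.1] w 41.6 j [ 0.81 -0.19 -0.49  0.   -1.27  0.81]
```

```bash
cat >> h.py <<'E'
def box(x0,x1,y0,y1,z0,z1): return np.array([[x,y,z] for x in(x0,x1) for y in(y0,y1) for z in(z0,z1)],float)
def render(f,cx,cy,yaw,parts,S=4):
    h,w=f['color'].shape[:2]; im=np.zeros((h*S,w*S),np.uint8)
    c,s=np.cos(yaw),np.sin(yaw)
    for b in parts:
        p=b.copy(); p[:,0]=cx+c*b[:,0]-s*b[:,1]; p[:,1]=cy+s*b[:,0]+c*b[:,1]
        q=(proj(f,p)+.5)*S-.5
        cv2.fillConvexPoly(im,cv2.convexHull(np.round(q).astype(np.int32)),255)
    return cv2.resize(im,(w,h),interpolation=cv2.INTER_AREA)/255.
def fit(f,m,x0,parts):
    from scipy.optimize import minimize
    e=lambda v: ((render(f,v[0],v[1],np.radians(v[2]),parts)-m)**2).sum()
    r=minimize(e,x0,method='Nelder-Mead',options=dict(initial_simplex=np.array(x0)+np.array([[0,0,0],[5,0,0],[0,5,0],[0,0,3]]),xatol=.05,fatol=.05))
    return r.x,r.fun,m.sum()
CAR=[box(-28,28,-43,43,54,62),box(-18,18,-41,-33,62,140),box(-18,18,33,41,62,140)]
PLATE=[box(-100,100,-160,160,30,45)]
E
python3 - <<'E'
from h import *
t=grab_frame('top'); 
for x in (300,):
    m=mask(t,(5,120,60),(18,255,255),(300,150,370,215))/255.
    print('carrier',fit(t,m,[594,-153,9.5],CAR))
f=grab_frame('side')
m=mask(f,(5,120,60),(18,255,255),(235,135,275,195))/255.
print('carrier side',fit(f,m,[594,-153,9.5],CAR))
save(t['color'],'top5.png')
for n in['seat']:print([(np.round(d['point']).tolist(),round(d['p'],2)) for g in(t,f) for d in landmark_of(g,n)][:4])
E
```

```text
carrier (array([ 592.14935824, -153.08616351,   11.01387886]), np.float64(42.97211841599385), np.float64(859.0))
carrier side (array([ 594.17342064, -156.50144978,    9.71750074]), np.float64(99.42628219915417), np.float64(694.0))
[([596.0, -155.0, 61.0], 0.92), ([596.0, -158.0, 59.0], 0.96), ([497.0, -414.0, -4.0], 0.63), ([454.0, 192.0, 1.0], 0.21)]
```

servo_tool --series '[{"translation":[0,0,-10],"rotation":[0,0,0]},{"translation":[0,0,-35],"rotation":[0,0,0]},{"translation":[0,0,-70],"rotation":[0,0,0]},{"translation":[0,0,-105],"rotation":[0,0,0]},{"translation":[0,0,-135],"rotation":[0,0,0]}]'

```text
time: 17.05
position: [455.4, 190.3, 173.0]
orientation: [-3.141, -0.064, -0.0]
ft_force: [0.6, 0.9, -1.9]
grip_width: 0.483
```

servo_tool --series '[{"translation":[0,0,-20],"rotation":[0,0,7]},{"translation":[0,0,-35],"rotation":[0,0,14]},{"translation":[0,0,-45],"rotation":[0,0,21]},{"translation":[0,0,-45],"rotation":[0,0,28]},{"translation":[0,0,-45],"rotation":[0,0,35]}]'

```text
time: 17.47
position: [455.5, 190.7, 216.4]
orientation: [-3.011, 0.892, 0.001]
ft_force: [0.5, 0.1, -3.6]
grip_width: 0.488
```

```bash
python3 -c "
from h import *
st()"
```

```text
t 17.47 [455.5 190.7 216.4] th -33.0 z [-0.     0.001 -1.   ] F [ 0.5  0.1 -3.6] w 41.5 j [ 0.81 -0.25 -0.21 -0.   -1.61  0.19]
```

servo_tool --series '[{"translation":[20,14,0],"rotation":[0,0,4.5]},{"translation":[50,35,0],"rotation":[0,0,9]},{"translation":[84,59,0],"rotation":[0,0,14]},{"translation":[118,83,0],"rotation":[0,0,19]},{"translation":[152,107,0],"rotation":[0,0,23.7]}]'

```text
time: 17.88
position: [525.8, 16.9, 215.6]
orientation: [2.767, -1.488, -0.001]
ft_force: [1.3, 0.2, -2.0]
grip_width: 0.486
```

servo_tool --series '[{"translation":[38,8,0],"rotation":[0,0,5]},{"translation":[76,15,0],"rotation":[0,0,10]},{"translation":[114,23,0],"rotation":[0,0,15]},{"translation":[152,31,0],"rotation":[0,0,20]},{"translation":[182,37,0],"rotation":[0,0,23.7]}]'

```text
time: 18.3
position: [595.9, -156.2, 215.0]
orientation: [2.399, -2.027, -0.002]
ft_force: [0.4, 0.9, -2.2]
grip_width: 0.486
```

servo_tool --series '[{"translation":[0,0,10],"rotation":[0,0,0]},{"translation":[0,0,22],"rotation":[0,0,0]},{"translation":[0,0,30],"rotation":[0,0,0]},{"translation":[0,0,33],"rotation":[0,0,0]}]'

```text
time: 18.63
position: [594.8, -152.5, 180.1]
orientation: [2.405, -2.018, -0.006]
ft_force: [0.1, -0.5, -2.8]
grip_width: 0.485
```

Run:
```python
from h import *
st(); f=grab_frame('side'); t=grab_frame('top'); st()
A=cv2.resize(f['color'][120:220,205:305],(400,400),interpolation=3)
B=cv2.resize(t['color'][120:220,285:385],(400,400),interpolation=3)
save(np.hstack([A,B]),'hov.png')
```

```text
t 18.63 [ 594.8 -152.5  180.1] th -80.0 z [-0.004  0.001 -1.   ] F [ 0.1 -0.5 -2.8] w 41.2 j [ 0.07  0.08  0.04 -0.   -1.53  0.1 ]
t 18.73 [ 595.3 -152.6  181.9] th -80.0 z [-0.002  0.    -1.   ] F [ 1.2 -0.9 -3.2] w 41.7 j [ 0.07  0.08  0.04 -0.   -1.53  0.1 ]
```

View pics/hov.png

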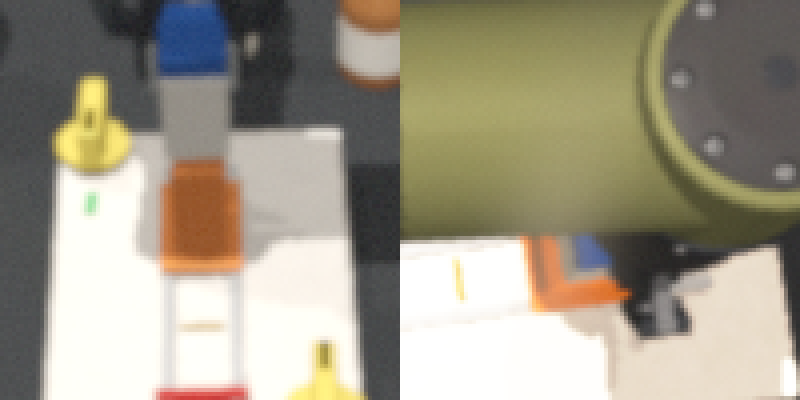

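servo_tool --series '[{"translation":[1,1,0],"rotation":[0,0,0.4]},{"translation":[2,1.5,0],"rotation":[0,0,0.4]},{"translation":[2,1.5,4],"rotation":[0,0,0.4]},{"translation":[2,1.5,8],"rotation":[0,0,0.4]},{"translation":[2,1.5,11],"rotation":[0,0,0.4]}]'

```text
time: 19.15
position: [594.7, -155.6, 171.4]
orientation: [-2.398, 2.029, 0.0]
ft_force: [0.7, 0.5, -3.4]
grip_width: 0.49
```

Run:
```python
from h import *
st(); f=grab_frame('side'); 
A=cv2.resize(f['color'][120:200,215:295],(640,600),interpolation=3)
save(A,'hov2.png'); st(); s=read_state(); print(s['ft_torque'])
```

```text
t 19.15 [ 594.7 -155.6  171.4] th -80.5 z [-0.  0. -1.] F [ 0.7  0.5 -3.4] w 41.6 j [ 0.07  0.08  0.02 -0.   -1.51  0.1 ]
t 19.2 [ 594.4 -155.6  170.5] th -80.5 z [-0.001  0.    -1.   ] F [-0.  -0.1 -4. ] w 41.5 j [ 0.07  0.08  0.02 -0.   -1.51  0.1 ]
[-0.01508359  0.0345206  -0.01827588]
```

View pics/hov2.png

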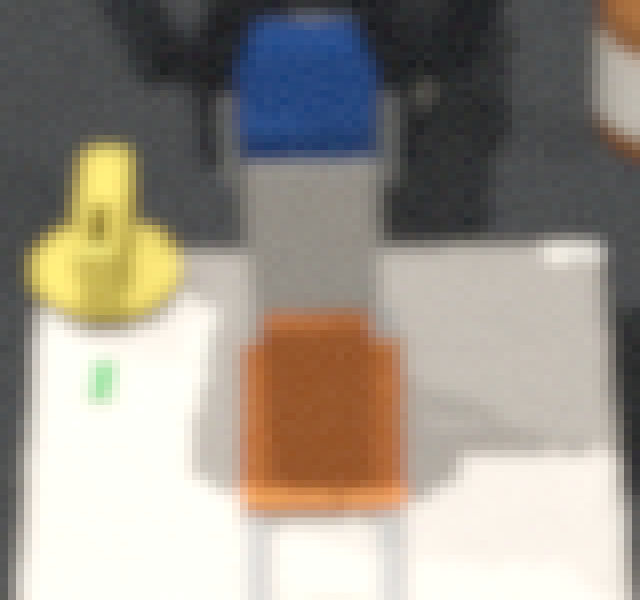

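No contact force so far. The side view shows the jar centred over the carrier, with its bottom at the cheek's top edge (315,320). I'll lower it in stages.

servo_tool --series '[{"translation":[0,0,3],"rotation":[0,0,0]},{"translation":[0,0,6],"rotation":[0,0,0]},{"translation":[0,0,9],"rotation":[0,0,0]},{"translation":[0,0,12],"rotation":[0,0,0]}]'

```text
time: 19.53
position: [594.7, -155.9, 159.5]
orientation: [2.398, -2.029, -0.0]
ft_force: [0.1, -0.4, -3.6]
grip_width: 0.483
```

servo_tool --series '[{"translation":[0,0,8],"rotation":[0,0,0]},{"translation":[0,0,18],"rotation":[0,0,0]},{"translation":[0,0,28],"rotation":[0,0,0]},{"translation":[0,0,38],"rotation":[0,0,0]},{"translation":[0,0,44],"rotation":[0,0,0]}]'

```text
time: 19.95
position: [594.0, -155.7, 113.4]
orientation: [2.397, -2.028, -0.003]
ft_force: [-0.6, 1.6, -3.3]
grip_width: 0.488
```

servo_tool --series '[{"translation":[0,0,4],"rotation":[0,0,0]},{"translation":[0,0,8],"rotation":[0,0,0]},{"translation":[0,0,10.5],"rotation":[0,0,0]},{"translation":[0,0,12.5],"rotation":[0,0,0]},{"translation":[0,0,13.5],"rotation":[0,0,0]}]'

```text
time: 20.37
position: [594.9, -155.9, 102.4]
orientation: [-2.398, 2.029, -0.001]
ft_force: [-0.3, -0.3, -3.1]
grip_width: 0.484
```

```bash
python3 -c "
from h import *
st()"
```

```text
t 20.37 [ 594.9 -155.9  102.4] th -80.5 z [ 0. -0. -1.] F [-0.3 -0.3 -3.1] w 41.1 j [ 0.07  0.1  -0.08  0.   -1.38  0.1 ]
```

servo_tool --series '[{"translation":[0,0,1],"rotation":[0,0,0]},{"translation":[0,0,1.8],"rotation":[0,0,0]},{"translation":[0,0,2.5],"rotation":[0,0,0]},{"translation":[0,0,2.5],"rotation":[0,0,0]}]'

```text
time: 20.7
position: [594.8, -155.8, 99.9]
orientation: [-2.398, 2.029, -0.0]
ft_force: [0.3, -0.5, -2.3]
grip_width: 0.485
```

servo_tool --series '[{"translation":[0,0,0.5],"rotation":[0,0,0]},{"translation":[0,0,1],"rotation":[0,0,0]},{"translation":[0,0,1.5],"rotation":[0,0,0]},{"translation":[0,0,1.5],"rotation":[0,0,0]}]'

```text
time: 21.03
position: [594.7, -155.8, 98.3]
orientation: [2.398, -2.029, 0.0]
ft_force: [0.6, -0.1, -2.3]
grip_width: 0.488
```

servo_tool --series '[{"translation":[0,0,0.5],"rotation":[0,0,0]},{"translation":[0,0,1],"rotation":[0,0,0]},{"translation":[0,0,1],"rotation":[0,0,0]}]'

```text
time: 21.28
position: [594.8, -156.0, 98.0]
orientation: [2.398, -2.029, 0.001]
ft_force: [-1.0, 0.8, 0.8]
grip_width: 0.485
```

servo_tool --series '[{"translation":[0,0,0],"rotation":[0,0,0]},{"translation":[0,0,0],"rotation":[0,0,0]},{"translation":[0,0,0],"rotation":[0,0,0]},{"translation":[0,0,-5],"rotation":[0,0,0]},{"translation":[0,0,-20],"rotation":[0,0,0]}]' --claw 0.2

```text
time: 21.7
position: [593.6, -155.6, 115.3]
orientation: [2.397, -2.028, -0.005]
ft_force: [0.3, 0.3, -0.1]
grip_width: 0.802
```

servo_tool --series '[{"translation":[0,0,-25],"rotation":[0,0,0]},{"translation":[0,0,-50],"rotation":[0,0,0]},{"translation":[0,0,-70],"rotation":[0,0,0]},{"translation":[0,0,-80],"rotation":[0,0,0]},{"translation":[0,0,-80],"rotation":[0,0,0]}]'

```text
time: 22.12
position: [595.8, -156.1, 200.7]
orientation: [-2.396, 2.027, -0.007]
ft_force: [-0.4, 0.1, -0.6]
grip_width: 0.796
```

```bash
python3 -c "
from h import *
st()"
```

```text
t 22.12 [ 595.8 -156.1  200.7] th -80.5 z [ 0.005 -0.001 -1.   ] F [-0.4  0.1 -0.6] w 67.7 j [ 0.07  0.08  0.07  0.   -1.56  0.1 ]
```

servo_tool --series '[{"translation":[15,0,0],"rotation":[0,0,0]},{"translation":[35,0,0],"rotation":[0,0,0]},{"translation":[55,0,0],"rotation":[0,0,0]},{"translation":[72,0,0],"rotation":[0,0,0]},{"translation":[72,0,0],"rotation":[0,0,0]}]' --claw 1

```text
time: 22.53
position: [606.0, -229.0, 194.6]
orientation: [2.394, -2.031, -0.004]
ft_force: [-0.4, 0.4, -0.8]
grip_width: 0.086
```

servo_tool --series '[{"translation":[0,0,30],"rotation":[0,0,0]},{"translation":[0,0,60],"rotation":[0,0,0]},{"translation":[0,0,90],"rotation":[0,0,0]},{"translation":[0,0,110],"rotation":[0,0,0]},{"translation":[0,0,120],"rotation":[0,0,0]}]'

```text
time: 22.95
position: [604.2, -225.7, 71.8]
orientation: [2.396, -2.028, -0.01]
ft_force: [0.2, 0.4, -0.7]
grip_width: -0.001
```

Run:
```python
from h import *
f=grab_frame('side'); st()
for n in('jar','seat'): print(n,[(np.round(d['point']).tolist(),round(d['p'],2)) for d in landmark_of(f,n)][:4])
save(cv2.resize(f['color'][110:250,200:320],(600,600),interpolation=3)[:,:],'pre.png')
```

```text
t 23.0 [ 604.2 -225.8   71.5] th -80.5 z [-0.007  0.002 -1.   ] F [-0.7 -0.  -2.8] w 0.1 j [-0.05  0.2  -0.03 -0.   -1.35  0.22]
jar [([589.0, 139.0, 4.0], 0.78), ([590.0, -158.0, 62.0], 0.6), ([716.0, 180.0, -2.0], 0.54)]
seat [([596.0, -157.0, 59.0], 0.72)]
```

View pics/pre.png

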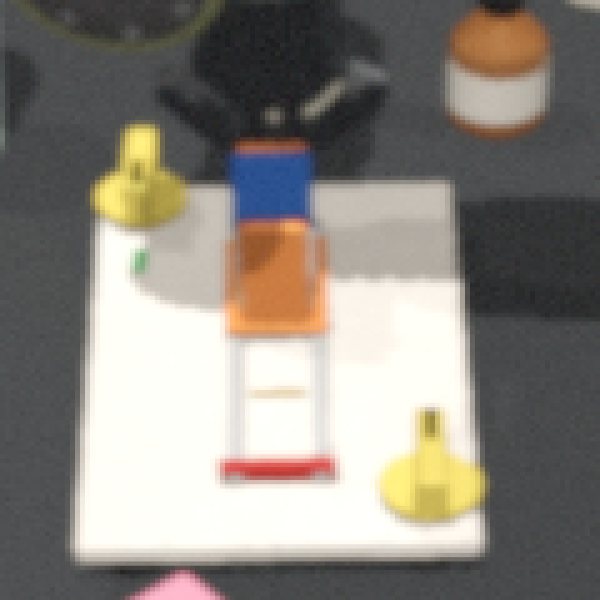

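Jar at (270,185) sits between the cheeks, upright and released, and the fingers are behind the -y cheek. Now I push along the rail.

servo_tool --series '[{"translation":[-2,0,-4],"rotation":[0,0,0]},{"translation":[-5,0,-8],"rotation":[0,0,0]},{"translation":[-9,0,-8],"rotation":[0,0,0]},{"translation":[-13,0,-8],"rotation":[0,0,0]},{"translation":[-16,0,-8],"rotation":[0,0,0]}]'

```text
time: 23.52
position: [604.3, -210.4, 86.2]
orientation: [-2.398, 2.028, -0.002]
ft_force: [0.2, 0.1, -0.2]
grip_width: 0.004
```

servo_tool --series '[{"translation":[-3,0,0],"rotation":[0,0,0]},{"translation":[-6,0,0],"rotation":[0,0,0]},{"translation":[-9,0,0],"rotation":[0,0,0]},{"translation":[-12,0,0],"rotation":[0,0,0]},{"translation":[-15,0,0],"rotation":[0,0,0]}]'

```text
time: 23.93
position: [601.5, -196.2, 85.5]
orientation: [2.398, -2.029, 0.001]
ft_force: [1.0, -1.8, 0.4]
grip_width: -0.001
```

```bash
python3 -c "
from h import *
st()"
```

```text
t 23.93 [ 601.5 -196.2   85.5] th -80.5 z [ 0. -0. -1.] F [ 1.  -1.8  0.4] w -0.0 j [ 0.    0.16 -0.06  0.   -1.36  0.17]
```

servo_tool --series '[{"translation":[-4,0,0],"rotation":[0,0,0]},{"translation":[-8,0,0],"rotation":[0,0,0]},{"translation":[-12,0,0],"rotation":[0,0,0]},{"translation":[-17,0,0],"rotation":[0,0,0]},{"translation":[-22,0,0],"rotation":[0,0,0]}]'

```text
time: 24.35
position: [597.7, -174.0, 85.2]
orientation: [2.398, -2.029, -0.0]
ft_force: [1.5, -1.8, 0.1]
grip_width: -0.001
```

servo_tool --series '[{"translation":[-5,0,0],"rotation":[0,0,0]},{"translation":[-10,0,0],"rotation":[0,0,0]},{"translation":[-15,0,0],"rotation":[0,0,0]},{"translation":[-20,0,0],"rotation":[0,0,0]},{"translation":[-25,0,0],"rotation":[0,0,0]}]'

```text
time: 24.77
position: [593.6, -149.4, 85.2]
orientation: [2.398, -2.029, -0.0]
ft_force: [0.6, -1.4, -0.3]
grip_width: 0.002
```

servo_tool --series '[{"translation":[-5,0,0],"rotation":[0,0,0]},{"translation":[-10,0,0],"rotation":[0,0,0]},{"translation":[-14,0,0],"rotation":[0,0,0]},{"translation":[-18,0,0],"rotation":[0,0,0]},{"translation":[-21,0,0],"rotation":[0,0,0]}]'

```text
time: 25.18
position: [590.2, -129.1, 85.3]
orientation: [2.398, -2.029, 0.001]
ft_force: [0.4, -4.2, -1.5]
grip_width: 0.004
```

servo_tool --series '[{"translation":[-2,0,0],"rotation":[0,0,0]},{"translation":[-4,0,0],"rotation":[0,0,0]},{"translation":[-6,0,0],"rotation":[0,0,0]},{"translation":[-8,0,0],"rotation":[0,0,0]},{"translation":[-8,0,0],"rotation":[0,0,0]}]'

```text
time: 25.6
position: [588.9, -120.7, 85.4]
orientation: [-2.398, 2.029, 0.001]
ft_force: [0.3, -0.5, 0.7]
grip_width: -0.0
```

```bash
python3 -c "
from h import *
st()
f=grab_frame('side')
print([(np.round(d['point']).tolist(),round(d['p'],2)) for n in('seat','jar') for d in landmark_of(f,n)])
m=mask(f,(5,120,60),(18,255,255),(225,135,300,230))/255.
c=max(cv2.findContours(m.astype(np.uint8),0,1)[0],key=cv2.contourArea);print(cv2.boundingRect(c),plane(f,[[255,c[:,0,1].max()]],60))
st()"
```

```text
t 25.6 [ 588.9 -120.7   85.4] th -80.4 z [-0.  0. -1.] F [ 0.3 -0.5  0.7] w -0.0 j [ 0.13  0.08 -0.14 -0.   -1.35  0.04]
[([579.0, -65.0, 59.0], 0.88), ([589.0, 134.0, 5.0], 0.9), ([579.0, -63.0, 61.0], 0.69), ([671.0, 389.0, 3.0], 0.65)]
(245, 186, 21, 26) [[572.11777642 -24.22042266  60.        ]]
t 25.75 [ 589.  -121.1   85.4] th -80.5 z [ 0.  0. -1.] F [-0.5  0.4  0.3] w 0.0 j [ 0.13  0.08 -0.14 -0.   -1.35  0.04]
```

servo_tool --series '[{"translation":[-1,0,0],"rotation":[0,0,0]},{"translation":[-2,0,0],"rotation":[0,0,0]},{"translation":[-3,0,0],"rotation":[0,0,0]},{"translation":[-3,0,0],"rotation":[0,0,0]}]'

```text
time: 26.08
position: [588.5, -118.2, 85.4]
orientation: [2.398, -2.029, 0.0]
ft_force: [0.3, -0.8, 0.6]
grip_width: -0.003
```

servo_tool --series '[{"translation":[-1,0,0],"rotation":[0,0,0]},{"translation":[-1.5,0,0],"rotation":[0,0,0]},{"translation":[-1.5,0,0],"rotation":[0,0,0]}]'

```text
time: 26.33
position: [588.2, -116.8, 85.4]
orientation: [-2.398, 2.029, -0.0]
ft_force: [1.1, -0.2, -0.4]
grip_width: 0.004
```

```bash
python3 -c "
from h import *
st()
f=grab_frame('side');t=grab_frame('top')
for g,b in((f,(225,135,300,230)),(t,(265,150,370,225))):
  m=mask(g,(5,120,60),(18,255,255),b)/255.
  print(fit(g,m,[579,-66,9.5],CAR))
  print([(np.round(d['point']).tolist(),round(d['p'],2)) for d in landmark_of(g,'seat')])
st()"
```

```text
t 26.33 [ 588.2 -116.8   85.4] th -80.5 z [ 0. -0. -1.] F [ 1.1 -0.2 -0.4] w 0.3 j [ 0.14  0.07 -0.15  0.   -1.35  0.03]
(array([578.52529777, -66.18210566,   9.07411791]), np.float64(399.13384083044986), np.float64(484.0))
[([579.0, -66.0, 62.0], 0.59)]
(array([567.05555556, -61.        ,  11.83333333]), np.float64(703.8038292964244), np.float64(159.0))
[([577.0, -64.0, 63.0], 0.46)]
t 26.53 [ 588.2 -116.8   85.3] th -80.5 z [-0.  0. -1.] F [-0.5 -0.5  0.1] w 0.2 j [ 0.14  0.07 -0.15 -0.   -1.35  0.03]
```

servo_tool --series '[{"translation":[8,0,0],"rotation":[0,0,0]},{"translation":[20,0,0],"rotation":[0,0,0]},{"translation":[40,0,0],"rotation":[0,0,0]},{"translation":[50,0,-25],"rotation":[0,0,0]},{"translation":[50,0,-60],"rotation":[0,0,0]}]'

```text
time: 26.95
position: [594.4, -168.6, 141.4]
orientation: [2.392, -2.029, -0.011]
ft_force: [1.1, 0.5, -0.9]
grip_width: 0.0
```

servo_tool --series '[{"translation":[0,0,-35],"rotation":[0,0,0]},{"translation":[0,0,-70],"rotation":[0,0,0]},{"translation":[22,22,-90],"rotation":[0,0,0]},{"translation":[48,48,-90],"rotation":[0,0,0]},{"translation":[72,75,-90],"rotation":[0,0,0]}]'

```text
time: 27.37
position: [534.4, -251.4, 237.2]
orientation: [-2.398, 2.027, -0.004]
ft_force: [-0.2, -0.8, -2.0]
grip_width: 0.0
```

servo_tool --series '[{"translation":[20,20,0],"rotation":[0,0,0]},{"translation":[40,40,0],"rotation":[0,0,0]},{"translation":[50,50,0],"rotation":[0,0,0]},{"translation":[50,50,0],"rotation":[0,0,0]},{"translation":[50,50,0],"rotation":[0,0,0]}]'

```text
time: 27.78
position: [493.1, -308.2, 235.3]
orientation: [-2.396, 2.031, -0.0]
ft_force: [0.2, -0.5, 0.5]
grip_width: -0.002
```

Run:
```python
from h import *
st(); f=grab_frame('side'); t=grab_frame('top')
for n in('seat','jar','stand','beaker_small','petri','reagent','cylinder','grip_near_left','grip_far_right'): print(n,[(np.round(d['point']).tolist(),round(d['p'],2)) for g in(f,t) for d in landmark_of(g,n)][:6])
print(rect(t,mask(t,(0,0,140),(180,70,255),(235,130,395,245)),45))
A=cv2.resize(f['color'][140:250,205:305],(400,440),interpolation=3)
B=cv2.resize(t['color'][140:240,240:390],(600,400),interpolation=3)
B=cv2.copyMakeBorder(B,0,40,0,0,0)
save(cv2.resize(np.hstack([A,B]),(800,352),interpolation=3),'fin.png')
```

```text
t 27.78 [ 493.1 -308.2  235.3] th -80.6 z [ 0.  0. -1.] F [ 0.2 -0.5  0.5] w -0.2 j [-0.21 -0.01  0.04 -0.   -1.62  0.38]
seat [([580.0, -64.0, 60.0], 0.48)]
jar [([587.0, 135.0, 3.0], 0.88), ([578.0, -65.0, 59.0], 0.6), ([670.0, 387.0, 3.0], 0.86), ([577.0, -63.0, 60.0], 0.65), ([586.0, 142.0, 1.0], 0.61)]
stand [([588.0, -106.0, -3.0], 0.6), ([442.0, 418.0, -1.0], 0.6), ([491.0, 6.0, -1.0], 0.4)]
beaker_small [([715.0, 184.0, -2.0], 0.79), ([633.0, -426.0, 4.0], 0.4), ([575.0, -62.0, 61.0], 0.25), ([720.0, 180.0, 3.0], 0.81)]
petri [([442.0, 414.0, 2.0], 0.92), ([444.0, 417.0, -4.0], 0.62)]
reagent [([503.0, -417.0, -4.0], 0.87), ([436.0, 415.0, 2.0], 0.16)]
cylinder [([632.0, -427.0, 1.0], 0.96), ([634.0, -426.0, 2.0], 0.74)]
grip_near_left [([490.0, 3.0, 77.0], 0.93), ([494.0, 5.0, 82.0], 0.6)]
grip_far_right [([683.0, -228.0, 77.0], 0.78), ([684.0, -230.0, 82.0], 0.59)]
((572.046142578125, -28.08362579345703), (203.37286376953125, 161.652099609375), 8.9578218460083)
```

View pics/fin.png

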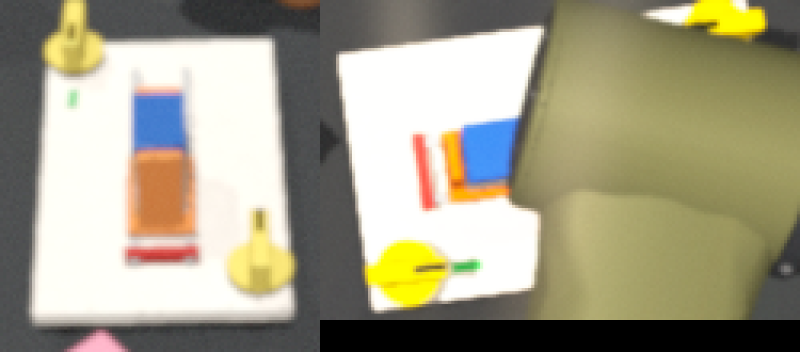

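```bash
python3 -c "
from h import *
print(sign_off())"
```

```text
the job is handed in; nothing more can be done
None
```

The job is done and handed in at about 28 s of the 72 s allowed; sign-off gives no verdict.

**What I did, in order**
- **Screws:** I turned near_left by about 53° and far_right by about 62° clockwise, both to 1.6 rad.
- **Jar:** I took it from the grey rack by its end faces and set it on the bench. I then took it again by its long faces and lowered it between the carrier's cheeks until it lightly touched the floor (about 1 N), and released it.
- **Carrier:** I pushed it past the click, then moved the arm clear with nothing touching.

**Last checks**
- **Pointers:** near_left is in line with its green line. The arm hid part of the far_right knob in the last top view, but it was in line in the view taken just after turning.
- **Firmness:** I did not test the stand for rocking. Level and firm rests on the knob angles and the pointers.
- **Jar:** it sits upright between the cheeks, and the jar and seat points agree to within about 2 mm.
- **Carrier travel:** the camera fit gave about 92 mm, but it was a rough fit because the jar hid part of the carrier. The top-camera fit failed because the arm was in the way. The push force rose to about 4 N at the ridge and then fell to about zero, as expected after the click. My estimate is 90 to 92 mm.
- **Other things:** the beaker, dish, bottle and cylinder are where they were, within the networks' accuracy. Wrist force at the readings stayed under about 10 N.

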